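Rinse the stray cup with the pedal and nest it on the stack

TASK

Clear the orange lid off the rinser and lay it flat, tab up, fully on the cork mat, then stand the stray yellow cup mouth down in the middle of the rinser's round grid and let go of it. With the cup standing there, push the red spring pedal fully down to its stop and keep it down for a good second, then let it come up again and nest the cup, still mouth down, over the top of the yellow cup stack until it is fully home. Keep the stack where it stands, and do not shove or knock over anything else on the counter.

Things in the scene. Friction and masses are not known exactly. Their poses are not given: they have to be found in the camera images.
- cup: the stray yellow plastic cup, standing mouth down on the counter: hollow cone 90 mm tall, rim 80 mm in diameter at the bottom, closed base 56 mm in diameter at the top, wall 2.5 mm, about 60 g. Origin: centre of the rim circle (its underside), z up. A nested cup stands 34 mm above the one beneath.
- stack: the stack of three identical yellow cups, nested mouth down, loose but all in one piece (about 220 g), 158 mm tall: rim 80 mm in diameter at the bottom, closed top 56 mm in diameter. Origin: centre of its underside, z up. The stray cup fully home on it has its rim 102 mm above this origin (cup top at 192 mm).
- rinser: fixed countertop cup rinser: steel block 130 x 130 mm and 30 mm tall with a round black grid on it, and a red spring pedal on its -x side, on a low foot (pedal tip about 140 mm from the grid's centre). Origin: centre of the block's underside, under the grid's centre; x points from the pedal to the grid, z up.
- grid (a point): centre of the top surface of the rinser's round black grid (104 mm in diameter), 35 mm above the counter
- pedal_pad (a point): the point to press, on the top face of the red pedal (plate 72 x 66 mm, 6 mm thick), on its centre line 50 mm from its hinge; it moves with the pedal. At rest the pad slopes up away from the grid by 0.36 rad and this point is 62 mm above the counter; at the stop it slopes 0.08 rad and is 49 mm above the counter
- pedal (a joint): angle of the red pedal about its level hinge: 0 = up at rest, 0.28 = fully down at its stop; the spring pushes it up (about 10 N at the pad near the stop)
- lid: orange silicone lid: flat disc 90 mm in diameter, 10 mm thick, with an upright tab 44 mm long (along its x), 12 mm thick (along its y), 30 mm tall on its middle (tab top 40 mm above the underside), about 70 g. It lies on the rinser's grid at the start. Origin: centre of its underside, z up.
- mat: round cork mat fixed on the counter, 130 mm in diameter, 4 mm thick. Origin: centre of its underside (on the counter), z up.
- carafe: empty glass carafe, 100 mm in diameter, neck 60 mm, 160 mm tall, with a wooden collar; leave alone. Origin: centre of its underside.
- funnel: stainless dosing funnel, 82 mm in diameter at the top, 45 mm tall; leave alone. Origin: centre of its underside.
- tamper: dark steel tamper, 58 mm in diameter, 95 mm tall; leave alone. Origin: centre of its underside.
- mug: white mug, 80 mm in diameter, 85 mm tall, with a handle on its +y side; leave alone. Origin: centre of its underside.
- pitcher: steel milk pitcher, 82 mm in diameter, 100 mm tall, with a handle on its +y side; leave alone. Origin: centre of its underside.
- jar: amber jar with a wooden cap, 84 mm in diameter, 140 mm tall; leave alone. Origin: centre of its underside.
- canister: green can with a white cap, 80 mm in diameter, 110 mm tall; leave alone. Origin: centre of its underside.

How it is judged:
By the outcome, as a careful person would: the job done as asked, in the order asked, and still so for the second after the job is handed in, with the robot touching nothing.
It also fails if it takes over 72 s, if anything falls off the work surface, if the arm or the gripper's body presses on something with over 40 N, if the wrist force passes 120 N, or if a joint passes its speed limit or range.

ROBOT

A 6-joint arm with a two-finger parallel gripper is mounted at the origin on the work surface. World frame = base frame: x ahead of the robot, y to its left, z up, the work surface at z = 0. Lengths are in m, angles in rad, forces in N, time in s.
With the tool pointing down it reaches from about 0.4 to 0.825 m from the base axis. Payload 7 kg.
Tool frame: the origin (TCP) lies at the very end of the fingers, on their centre line; the grasp point (between the pads) lies robot.grip_point_offset behind it (robot.grip_point_offset is the distance from the TCP to the grasp point, in m); z points along the fingers, y is the line along which they close (so a half turn about z gives the same grasp; the last joint's range is limited). The gripper opens to 85 mm and grips with 20 to 120 N. Pads are 22 mm wide; open, the fingers measure 114 mm over their backs; the gripper's body (76 mm by 85 mm) begins 54 mm behind the grasp point. The pads swing forward as they close: fully open they stand 13 mm farther back than shut.
Start: joints at [1.525, 0.359, 0.012, 0, -1.224, -0.288], TCP at [0.221, 0.638, 0.231] pointing down, gripper open.
Joint ranges: [-3.07, 3.07], [-1.43, 2.12], [-1.02, 1.25], [-3.03, 1.67], [-3.05, -0], [-3.03, 3.03]. Speed limits (rad/s): [2.39, 2.39, 3.01, 3.14, 3.14, 3.14].

INTERFACE

Orientations are given as [roll, pitch, yaw] about the fixed x, y, z axes, in that order (R = Rz(yaw) Ry(pitch) Rx(roll)).
In Python, from workcell import robot gives the robot as it stands.
- The arm moves only by the tool servo_tool, never from a script. Its argument "moves" is one flat list of numbers, 5 for each row, row after row: the opening, from 0 (shut) to 1 (fully open), then the shift along the world's x, y, z as a fraction of full scale, then the turn about the world's z as a fraction of full scale. In form: [grip, dx, dy, dz, yaw, grip, dx, dy, dz, yaw, ...]. A call has 1 to 20 rows; each row shifts and turns the commanded pose from where the row before left it; what a row does not reach is not made up. Full scale, the value 1, is 250 mm for a shift and 30 degrees for a turn. A row lasts 1/8 s, in which the tool goes at most 62.5 mm and 10.7 degrees, less where a joint would pass 70% of its speed; a pose out of reach is approached as far as the arm can. A call with a number of a shift or a turn outside -1 to 1 is refused whole. A call with a gripper value outside its range is refused whole. The fingers move at their own pace and stop on an object; "grip_force" is the grip in N (left out, the last holds). Time passes only in rows, so rows that do not move let the fingers close. It gives the time, the measured TCP pose, the force, the opening and the grip force at its end, in the units of the state.
- robot.sense(): the state, without advancing time (a new reading comes with each control period).
- robot.snapshot(name): name is "side" or "top" or "wrist"; returns (picture, depth): 384x512x3 uint8, red, green, blue; 384x512 float32, m along the optical axis (not along the pixel's ray), 0 where there is no reading.
- robot.camera_params(name): a dict with "vertical_fov" (degrees; the focal length in pixels is half the picture's height over the tangent of half this angle, whatever the lens; pixels are square), "cx", "cy" (the principal point, pixels), "k1" (the pictures are not rectified: a ray, as slopes to the right and down, at radius r is drawn at 1 + k1 r^2 times it, then the intrinsics apply), "extrinsics" (4x4, takes a point from camera to world coordinates). Camera axes: x right, y up, looking along -z (the intrinsics and any distortion apply to the point x, -y, -z); pixel columns grow to the right and rows downward; lengths in m; the calibration is good to about 2 mm. A picture is of the moment at which its call begins: read the wrist's pose just before it. camera_params takes no time and is no camera call; for the wrist camera it gives the pose at the moment of the call.
- robot.sign_off(): hands the job in; it is judged then, once.
The state is a dict: "t": time; "q": joint angles; "qvel": joint speeds; "joint_torque": joint torques, N m; "tool_pos": TCP position; "eef_rot": TCP orientation; "force": force on the tool from outside, world axes, zero at the start; "torque": the same for the moment, N m; "finger_gap": opening from 0.0 (shut) to 1.0 (fully open); "grasp_force": force on a finger pad.
Only numpy, scipy, OpenCV 4.12 (cv2) and the standard library are available. Lean on these libraries where they do the work, as an engineer would, in place of code of your own. Each camera call takes 0.05 s, during which the arm holds its last target. There are 200 camera calls.

## Working session

There is one attempt and no reset: what is moved stays moved. The work goes in short steps, Python scripts to look and compute and a tool call to move; the robot and the scene stay as the last step left them, time stands still between calls to the robot, and variables do not carry over. Pictures are saved under pics/ and viewed, at most 10 in all, crops included, and the job is handed in when it is done.

Besides the shell and the picture viewer there is one more tool, called after ">>>" by a JSON object that holds its "op" and its "data", one argument or row to a line. servo_tool: Moves the arm, as the interface text tells. Its arguments: {"type":"object","properties":{"moves":{"type":"array"},"grip_force":{"type":"number"}},"required":["moves"]}

```bash
mkdir -p pics; ls
cat > h.py <<'E'
import numpy as np, cv2
from workcell import robot
def snap(n):
    P=robot.camera_params(n); im,d=robot.snapshot(n); return im,d,P
def cloud(d,P):
    h,w=d.shape; f=h/2/np.tan(np.radians(P["vertical_fov"])/2)
    K=np.array([[f,0,P["cx"]],[0,f,P["cy"]],[0,0,1]])
    uv=np.stack(np.meshgrid(np.arange(w),np.arange(h)),-1).reshape(-1,1,2).astype(np.float64)
    r=cv2.undistortPoints(uv,K,np.array([P["k1"],0,0,0.])).reshape(h,w,2)
    E=np.array(P["extrinsics"])
    c=np.stack([r[...,0]*d,-r[...,1]*d,-d],-1)
    return c@E[:3,:3].T+E[:3,3]
def save(n,im): cv2.imwrite("pics/"+n+".png",cv2.cvtColor(im,cv2.COLOR_RGB2BGR))
E
python3 - <<'E'
from h import *
s=robot.sense();print({k:np.round(v,3) for k,v in s.items()},robot.grip_point_offset)
for n in("top","side"):
    im,d,P=snap(n);save(n+"0",im);np.savez(n+"0.npz",im=im,c=cloud(d,P),d=d);print(n,np.round(P["extrinsics"],3).tolist(),P["vertical_fov"],P["k1"])
E
```

```text
pics
{'t': np.float64(0.0), 'q': array([ 1.525,  0.359,  0.011, -0.   , -1.224, -0.288]), 'qvel': array([ 0.   ,  0.   ,  0.   ,  0.   , -0.001, -0.   ]), 'joint_torque': array([ 1.0000e-03, -5.8331e+01,  2.9342e+01,  6.9370e+00, -6.0000e-03,
       -0.0000e+00]), 'tool_pos': array([0.221, 0.637, 0.23 ]), 'eef_rot': array([ 3.14 , -0.   , -0.334]), 'force': array([ 0.662,  0.273, -0.937]), 'torque': array([ 0.014, -0.011, -0.012]), 'grasp_force': np.float64(0.0), 'finger_gap': np.float64(0.998)} 0.0187
top [[0.026, 0.997, -0.073, 0.495], [-1.0, 0.026, -0.002, 0.009], [-0.001, 0.073, 0.997, 1.214], [0.0, 0.0, 0.0, 1.0]] 50.54146120553981 -0.0369650765937606
side [[0.906, 0.282, -0.315, 0.183], [-0.423, 0.607, -0.673, -0.892], [0.001, 0.743, 0.669, 0.964], [0.0, 0.0, 0.0, 1.0]] 52.03746062461835 -0.1152935958426199
```

View pics/top0.png

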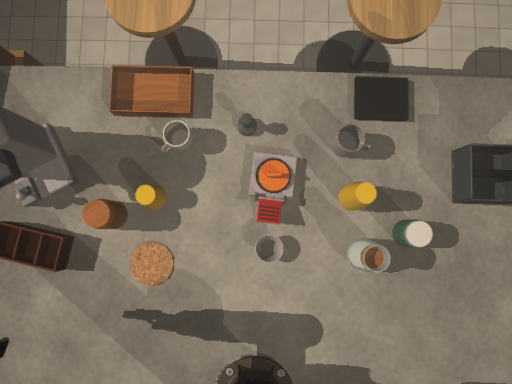

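View pics/side0.png

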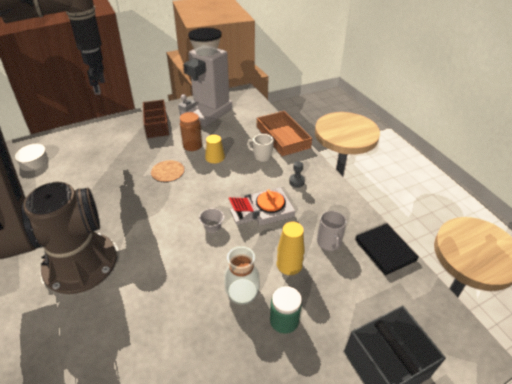

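Top view: stray cup (147,195), stack (365,194), lid on the rinser (274,176), pedal (269,211), mat (151,264), jar (100,214), funnel (269,248), tamper (247,124). Side view agrees: cup (214,150), stack (291,248). Now to measure them.

```bash
cat > m.py <<'E'
from h import *
def fit(p):
    (c,r)=cv2.minEnclosingCircle(p[:,:2].astype(np.float32)*1000); return np.round(np.array(c),1),round(r,1)
for n in("top0","side0"):
    z=np.load(n+".npz");im,c=z["im"],z["c"]; hsv=cv2.cvtColor(im,cv2.COLOR_RGB2HSV);H,S,V=cv2.split(hsv)
    ok=(z["d"]>0)&(c[...,0]>0.25)&(c[...,0]<.9)&(abs(c[...,1])<.6)
    def rep(name,m,pz):
        p=c[m&ok]; 
        if len(p)<8: print(n,name,len(p));return
        p=p[abs(p[:,2]-pz)<.006]
        if len(p)<8: print(n,name,'few',len(p));return
        print(n,name,len(p),"enc",*fit(p),"med",np.round(np.median(p,0)*1000,1),"mid",np.round((p.min(0)+p.max(0))*500,1))
    Y=(H>18)&(H<30)&(S>190)&(V>90)
    rep("cup",Y&(c[...,1]>0.05),.09); rep("stack",Y&(c[...,1]<0),.158)
    O=(H>4)&(H<16)&(S>200)&(V>120)&(abs(c[...,1])<.15)
    rep("lid",O,.045); rep("tab",O,.075)
    p=c[O&ok];t=p[p[:,2]>.066]
    if len(t)>4:
        (q,s,a)=cv2.minAreaRect(t[:,:2].astype(np.float32)*1000);print("tab rect",q,s,a)
    R=((H<4)|(H>174))&(S>150)&(V>60)&(abs(c[...,1])<.15)&ok&(c[...,2]>.03)
    p=c[R];q=cv2.minAreaRect(p[:,:2].astype(np.float32)*1000);print(n,"pedal",q,p[:,2].min(),p[:,2].max())
    rep("mat",(H>5)&(H<18)&(S>80)&(c[...,1]>.15)&(c[...,0]<.47)&(c[...,2]<.02),.004)
    # rinser block top
    b=(abs(c[...,2]-.030)<.005)&ok&(abs(c[...,1])<.15)&(c[...,0]>.4)&(c[...,0]<.8)
    print(n,"block",cv2.minAreaRect(c[b][:,:2].astype(np.float32)*1000),b.sum())
    g=(abs(c[...,2])<.004)&ok;print("table z",np.median(c[(abs(c[...,2])<.02)&ok][:,2]))
    # all objects
    if n=="top0":
        m=((c[...,2]>.02)&ok).astype(np.uint8);k,l,st,ce=cv2.connectedComponentsWithStats(m)
        for i in range(1,k):
            if st[i,4]>60:
                p=c[l==i];print(st[i].tolist(),np.round(p.min(0),3),np.round(p.max(0),3))
E
python3 m.py
```

```text
top0 cup 273 enc [573.  318.2] 26.7 med [573.8 317.9  90. ] mid [573.2 317.6  90. ]
top0 stack 170 enc [ 588.8 -276.4] 26.2 med [ 592.4 -281.1  157.9] mid [ 588.6 -276.4  158.2]
top0 lid 0
top0 tab 0
top0 pedal ((538.4426879882812, -27.637454986572266), (64.31758880615234, 64.52751922607422), 84.36897277832031) 0.044030633766827476 0.07468366644828106
top0 mat 1578 enc [398.4 426.2] 178.3 med [377.3 317.1   4.1] mid [379.1 425.1   4. ]
top0 block ((609.7293090820312, -44.20884704589844), (409.1863708496094, 157.50689697265625), 10.530482292175293) 1162
table z 0.00016274092779511307
[109, 85, 84, 31, 554] [0.817 0.209 0.02 ] [0.9   0.45  0.055]
[355, 93, 54, 27, 1322] [ 0.823 -0.441  0.02 ] [ 0.9   -0.279  0.032]
[238, 114, 19, 21, 303] [0.765 0.015 0.02 ] [0.815 0.069 0.097]
[160, 120, 33, 33, 503] [0.7  0.2  0.02] [0.787 0.291 0.09 ]
[332, 124, 38, 33, 556] [ 0.706 -0.311  0.02 ] [ 0.787 -0.209  0.103]
[5, 133, 72, 60, 1019] [0.577 0.544 0.02 ] [0.719 0.6   0.291]
[454, 143, 24, 59, 992] [ 0.58 -0.6   0.02] [ 0.74  -0.577  0.112]
[249, 152, 49, 72, 2515] [ 0.504 -0.108  0.02 ] [0.7
[... 279 characters left out ...]
4, 219, 39, 29, 915] [ 0.446 -0.474  0.02 ] [ 0.526 -0.395  0.115]
[45, 233, 26, 39, 444] [0.35  0.551 0.02 ] [0.458 0.599 0.076]
[255, 234, 29, 29, 369] [ 0.393 -0.071  0.02 ] [0.472 0.009 0.049]
[347, 237, 44, 37, 1203] [ 0.372 -0.34   0.029] [ 0.47  -0.257  0.164]
side0 cup 0
side0 stack 0
side0 lid 0
side0 tab 0
side0 pedal ((540.0650634765625, -30.395767211914062), (68.0034408569336, 63.2377815246582), 87.45794677734375) 0.04356516140277955 0.07344637632955275
side0 mat 596 enc [367.2 411.9] 164.1 med [377.8 314.4   4.8] mid [379.8 412.    4.3]
side0 block ((605.1010131835938, -45.17778778076172), (403.7099609375, 155.25668334960938), 8.776351928710938) 664
table z 0.0009295519799742413
```

```bash
cat > m2.py <<'E'
from h import *
for n in("top0","side0"):
    z=np.load(n+".npz");im,c=z["im"],z["c"]; hsv=cv2.cvtColor(im,cv2.COLOR_RGB2HSV);H,S,V=cv2.split(hsv)
    if n=="top0": 
        for u,v in((274,176),(280,175),(269,211),(262,172),(365,190),(356,200)): print(hsv[v,u],np.round(c[v,u],3))
    else:
        for u,v in((270,201),(214,141),(291,230),(214,155)): print(hsv[v,u],np.round(c[v,u],3))
    def reg(x,y,r): return np.hypot(c[...,0]-x,c[...,1]-y)<r
    L=reg(.643,-.035,.06)&(c[...,2]>.041)
    d=L&(c[...,2]<.05); p=c[d][:,:2].astype(np.float32)*1000;print(n,"disc",cv2.minEnclosingCircle(p),len(p))
    t=L&(c[...,2]>.068);p=c[t][:,:2].astype(np.float32)*1000
    if len(p)>3: print("tab",cv2.minAreaRect(p),len(p),np.median(c[t],0))
    for nm,x,y,zz in(("cup",.573,.318,.09),("stack",.589,-.277,.158)):
        t=reg(x,y,.06)&(abs(c[...,2]-zz)<.005);p=c[t][:,:2].astype(np.float32)*1000
        if len(p)>3:print(nm,cv2.minEnclosingCircle(p),np.round((p.min(0)+p.max(0))/2,1),len(p),np.median(c[t],0))
    t=reg(.379,.316,.09)&(c[...,2]<.02)&(c[...,2]>-.01)&(S>90)&(H<20);p=c[t][:,:2].astype(np.float32)*1000
    k=np.median(p,0);rr=np.hypot(*(p-k).T);p=p[rr<75];print("mat",k,np.round((np.percentile(p,1,axis=0)+np.percentile(p,99,axis=0))/2,1),cv2.minEnclosingCircle(p))
    b=reg(.643,-.035,.1)&(abs(c[...,2]-.03)<.003);p=c[b][:,:2].astype(np.float32)*1000;print("block",cv2.minAreaRect(p),len(p))
    g=reg(.643,-.035,.06)&(abs(c[...,2]-.035)<.0025);p=c[g][:,:2].astype(np.float32)*1000
    if len(p)>3: print("grid",cv2.minEnclosingCircle(p),len(p))
z=np.load("top0.npz")["im"]; a=cv2.resize(z[140:280,235:305],None,fx=4,fy=4,interpolation=2);b=cv2.resize(z[140:280,115:195],None,fx=4,fy=4);save("crop0",np.hstack([a,b]))
E
python3 m2.py
```

```text
[ 10 184 162] [ 0.639 -0.04   0.054]
[ 11 192 193] [ 0.64  -0.056  0.072]
[  5 119  88] [ 0.537 -0.028  0.061]
[ 11 194 212] [ 0.651 -0.006  0.042]
[ 21 191 215] [ 0.595 -0.274  0.158]
[ 21 183 167] [ 0.57  -0.256  0.14 ]
top0 disc ((644.0733032226562, -39.61308670043945), 44.86922836303711) 632
tab ((643.211181640625, -39.201622009277344), (9.202424049377441, 39.67787551879883), 2.1625685691833496) 60 [ 0.64294726 -0.03928481  0.07398736]
cup ((571.9942016601562, 317.46710205078125), 29.29158592224121) [573.3 317.4] 316 [0.57428646 0.31788246 0.08990991]
stack ((588.05517578125, -274.6034851074219), 28.02750015258789) [ 587.5 -274.3] 336 [ 0.58761359 -0.27486036  0.15788748]
mat [375.1976  315.16772] [375.5 315.1] ((375.87420654296875, 315.9588317871094), 65.90594482421875)
block ((636.3658447265625, -37.23151397705078), (129.61766052246094, 142.71044921875), 84.3637466430664) 736
grid ((642.7692260742188, -34.7318115234375), 59.27748107910156) 213
[ 10 193 206] [ 0.637 -0.051  0.052]
[ 28 139 254] [0.57  0.294 0.097]
[ 26 151 254] [ 0.585 -0.276  0.158]
[ 20 171 198] [0.563 0.287 0.036]
side0 disc ((641.9385986328125, -40.968284606933594), 46.52375793457031) 318
tab ((642.330322265625, -42.148033142089844), (11.723116874694824, 44.21658706665039), 1.4964625835418701) 43 [ 0.64142178 -0.04248865  0.07403097]
cup ((576.0638427734375, 316.24725341796875), 32.93800354003906) [573.5 316.4] 109 [0.57195845 0.31448745 0.09085699]
stack ((589.5228271484375, -276.9061279296875), 30.082380294799805) [ 589.1 -277.1] 270 [ 0.58836458 -0.2782246   0.15803795]
mat [375.83826 311.2844 ] [376.7 313. ] ((372.7975158691406, 314.68487548828125), 68.87198638916016)
block ((636.81396484375, -38.824363708496094), (132.53271484375, 143.67205810546875), 84.31741333007812) 405
grid ((643.4995727539062, -34.73467254638672), 59.29990005493164) 116
```

View pics/crop0.png

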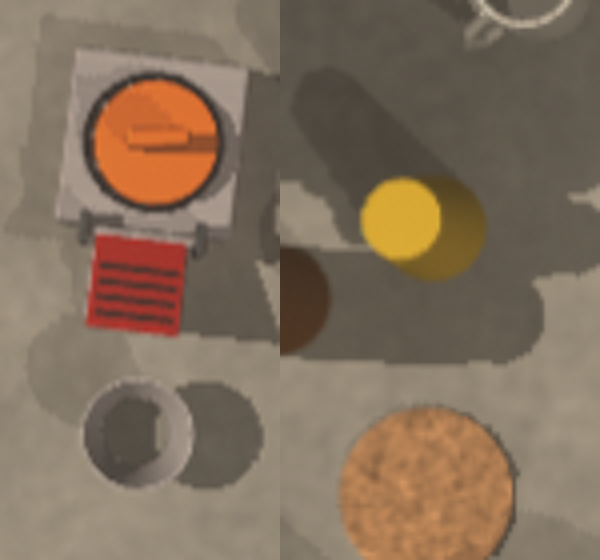

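Crop: the lid sits on the grid with its tab along world y, about 2° off. The pedal is below it, and the mat and cup are clear. A single yaw near −90° suits every grasp, so I'll move over the lid.

>>> {"op": "servo_tool", "data": {
  "moves": [0.6, 0.12, -0.193, 0, -0.164, 0.6, 0.12, -0.193, 0, -0.164, 0.6, 0.12, -0.193, 0, -0.164, 0.6, 0.12, -0.193, 0, -0.164, 0.6, 0.12, -0.193, 0, -0.164, 0.6, 0.12, -0.193, 0, -0.164, 0.6, 0.12, -0.193, 0, -0.164, 0.6, 0.12, -0.193, 0, -0.164, 0.6, 0.12, -0.193, 0, -0.164, 0.6, 0.12, -0.193, 0, -0.164, 0.6, 0.12, -0.193, 0, -0.164, 0.6, 0.12, -0.193, 0, -0.164, 0.6, 0.12, -0.193, 0, -0.164, 0.6, 0.12, -0.193, 0, -0.164, 0.6, 0, 0, 0, 0, 0.6, 0, 0, 0, 0, 0.6, 0, 0, 0, 0],
  "grip_force": 40
}}

```text
t: 2.22
tool_pos: [0.6407, -0.0368, 0.2314]
eef_rot: [3.142, 0.0, -1.534]
force: [-0.8, 0.2, -0.3]
finger_gap: 0.6
grasp_force: 0.0
```

```bash
cat > w.py <<'E'
from h import *
im,d,P=snap("wrist");save("w1",im);c=cloud(d,P);np.savez("w1.npz",im=im,c=c,d=d)
def reg(x,y,r): return np.hypot(c[...,0]-x,c[...,1]-y)<r
for a,b,n in((.041,.05,"disc"),(.068,.08,"tab"),(.027,.0325,"block"),(.0335,.0375,"grid")):
    t=reg(.643,-.039,.1)&(c[...,2]>a)&(c[...,2]<b)
    if n!="block": t&=reg(.643,-.039,.06)
    p=c[t][:,:2].astype(np.float32)*1000
    if len(p)>5: print(n,len(p),cv2.minAreaRect(p),cv2.minEnclosingCircle(p),np.median(c[t],0).round(4))
E
python3 w.py
```

```text
disc 3845 ((643.6860961914062, -39.86163330078125), (87.72822570800781, 89.05535125732422), 2.6131107807159424) ((643.6959838867188, -39.780460357666016), 44.811283111572266) [ 0.6435 -0.043   0.0444]
tab 415 ((643.784912109375, -39.66616439819336), (11.773149490356445, 43.93022155761719), 4.102434158325195) ((643.1194458007812, -39.720314025878906), 21.976436614990234) [ 0.6437 -0.0415  0.074 ]
block 4814 ((638.3681640625, -37.646522521972656), (128.88934326171875, 141.95111083984375), 84.45650482177734) ((643.9901123046875, -38.066253662109375), 89.30445098876953) [ 0.6489 -0.0599  0.0294]
grid 1024 ((644.6640625, -38.048179626464844), (102.56707000732422, 102.699462890625), 62.85429000854492) ((644.8947143554688, -38.05889129638672), 51.73188018798828) [ 0.6542 -0.0446  0.0345]
```

View pics/w1.png

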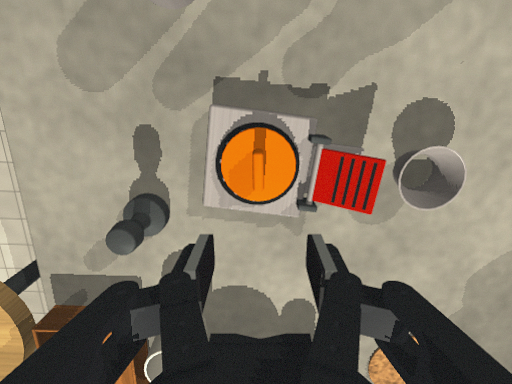

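Wrist view: lid at (258,160) with tab vertical, pedal at (350,180), funnel at (432,178). The lid measures (0.6437, −0.0398) and the grid centre (0.6448, −0.0381). Now I'll descend and grip the tab.

>>> {"op": "servo_tool", "data": {
  "moves": [0.6, 0.012, -0.012, -0.09, 0.065, 0.6, 0, 0, -0.09, 0, 0.6, 0, 0, -0.09, 0, 0.6, 0, 0, -0.09, 0, 0.6, 0, 0, -0.09, 0, 0.6, 0, 0, -0.09, 0, 0.6, 0, 0, -0.09, 0, 0.6, 0, 0, -0.06, 0, 0.6, 0, 0, -0.03, 0, 0.6, 0, 0, 0, 0, 0, 0, 0, 0, 0, 0, 0, 0, 0, 0, 0, 0, 0, 0, 0, 0, 0, 0, 0, 0, 0, 0, 0, 0, 0, 0, 0, 0, 0, 0, 0, 0, 0, 0, 0]
}}

```text
t: 4.4
tool_pos: [0.6447, -0.0407, 0.0521]
eef_rot: [-3.14, -0.0, -1.502]
force: [-0.3, 1.3, 6.4]
finger_gap: 0.128
grasp_force: 39.9
```

>>> {"op": "servo_tool", "data": {
  "moves": [0, 0, 0, 0.06, 0, 0, 0, 0, 0.1, 0, 0, 0, 0, 0.12, 0, 0, 0, 0, 0.08, 0, 0, -0.1076, 0.1424, 0, 0, 0, -0.1076, 0.1424, 0, 0, 0, -0.1076, 0.1424, 0, 0, 0, -0.1076, 0.1424, 0, 0, 0, -0.1076, 0.1424, 0, 0, 0, -0.1076, 0.1424, 0, 0, 0, -0.1076, 0.1424, 0, 0, 0, -0.1076, 0.1424, 0, 0, 0, -0.1076, 0.1424, 0, 0, 0, -0.1076, 0.1424, 0, 0, 0, 0, 0, 0, 0, 0, 0, 0, 0, 0]
}}

```text
t: 6.4
tool_pos: [0.375, 0.3151, 0.1416]
eef_rot: [3.142, 0.0, -1.501]
force: [0.3, -0.5, 0.1]
finger_gap: 0.129
grasp_force: 39.2
```

```bash
cat > w2.py <<'E'
from h import *
im,d,P=snap("wrist");c=cloud(d,P)
hsv=cv2.cvtColor(im,cv2.COLOR_RGB2HSV);H,S,V=cv2.split(hsv)
o=(c[...,2]>.08)&(H>3)&(H<16)&(S>180)&(V>80)
p=c[o];print("lid",len(p),np.percentile(p,[2,50,98],axis=0).round(4).tolist())
im,d,P=snap("top");c=cloud(d,P);save("t1",im)
g=np.hypot(c[...,0]-.6437,c[...,1]+.039)<.06
g&=abs(c[...,2]-.035)<.003;q=c[g][:,:2].astype(np.float32)*1000;print("grid",cv2.minEnclosingCircle(q),cv2.minAreaRect(q),len(q))
print({k:np.round(v,3) for k,v in robot.sense().items() if k in("tool_pos","force","torque","t","finger_gap")})
E
python3 w2.py
```

```text
lid 8512 [[0.3358, 0.2728, 0.1082], [0.3786, 0.2955, 0.1342], [0.5294, 0.4013, 0.1648]]
grid ((643.5465698242188, -39.17422866821289), 59.79606246948242) ((642.7234497070312, -38.36189270019531), (112.60147094726562, 113.26383209228516), 51.5861701965332) 841
{'t': np.float64(6.5), 'tool_pos': array([0.375, 0.315, 0.141]), 'force': array([-0.184, -0.225, -1.011]), 'torque': array([ 0.006, -0.078, -0.013]), 'finger_gap': np.float64(0.133)}
```

>>> {"op": "servo_tool", "data": {
  "moves": [0, 0, 0, -0.1, 0, 0, 0, 0, -0.1, 0, 0, 0, 0, -0.1, 0, 0, 0, 0, -0.1, 0, 0, 0, 0, -0.06, 0, 0, 0, 0, -0.014, 0, 0, 0, 0, -0.006, 0, 0, 0, 0, 0, 0, 0, 0, 0, 0, 0]
}}

```text
t: 7.62
tool_pos: [0.3754, 0.3155, 0.0219]
eef_rot: [-3.141, 0.001, -1.502]
force: [-0.3, -0.3, -0.5]
finger_gap: 0.133
grasp_force: 39.2
```

>>> {"op": "servo_tool", "data": {
  "moves": [0, 0, 0, -0.004, 0, 0, 0, 0, -0.004, 0, 0, 0, 0, 0, 0]
}}

```text
t: 8.0
tool_pos: [0.3754, 0.3156, 0.021]
eef_rot: [-3.141, 0.001, -1.501]
force: [-5.8, -3.6, 20.7]
finger_gap: 0.129
grasp_force: 42.2
```

>>> {"op": "servo_tool", "data": {
  "moves": [0.5, 0, 0, 0.004, 0, 0.5, 0, 0, 0, 0, 0.5, 0, 0, 0, 0, 0.5, 0, 0, 0.05, 0, 0.6, 0, 0, 0.12, 0, 1, 0, 0, 0.15, 0, 1, 0, 0, 0.15, 0, 1, 0, 0, 0.13, 0, 1, 0.13, 0, 0, 0, 1, 0.16, 0, 0, 0, 1, 0.16, 0, 0, 0, 1, 0.16, 0, 0, 0, 1, 0.12, 0, 0, 0, 1, 0.06, 0, 0, 0, 1, 0, 0, 0, 0, 1, 0, 0, 0, 0]
}}

```text
t: 10.0
tool_pos: [0.5719, 0.3152, 0.1706]
eef_rot: [3.141, 0.0, -1.502]
force: [-0.2, 0.4, 0.3]
finger_gap: 1.0
grasp_force: 0.0
```

```bash
cat > w3.py <<'E'
from h import *
im,d,P=snap("wrist");c=cloud(d,P);save("w3",im)
def reg(x,y,r): return np.hypot(c[...,0]-x,c[...,1]-y)<r
t=reg(.573,.317,.06)&(abs(c[...,2]-.09)<.004);p=c[t][:,:2].astype(np.float32)*1000
if len(p)>5: print("cup",len(p),cv2.minEnclosingCircle(p),cv2.minAreaRect(p))
t=reg(.573,.317,.06)&(abs(c[...,2]-.045)<.03);print(t.sum())
im,d,P=snap("top");c=cloud(d,P);save("t2",im)
for n,a,b in(("disc",.009,.02),("tab",.035,.05)):
    t=reg(.3755,.315,.075)&(c[...,2]>a)&(c[...,2]<b);p=c[t][:,:2].astype(np.float32)*1000
    print(n,len(p),cv2.minEnclosingCircle(p),np.median(c[t],0))
t=reg(.573,.317,.06)&(abs(c[...,2]-.09)<.004);p=c[t][:,:2].astype(np.float32)*1000;print(len(p),p.mean(0) if len(p) else 0)
E
python3 w3.py
```

```text
cup 3303 ((574.7783813476562, 318.21966552734375), 28.43476676940918) ((574.4989624023438, 318.23443603515625), (55.22913360595703, 55.98557662963867), 1.8797401189804077)
1395
disc 661 ((377.1705322265625, 318.43072509765625), 60.09583282470703) [0.37806166 0.31629619 0.01387634]
tab 63 ((376.69317626953125, 316.85711669921875), 21.531784057617188) [0.37654991 0.31664114 0.04319251]
285 [573.5541  317.49805]
```

>>> {"op": "servo_tool", "data": {
  "moves": [1, 0.0104, 0.012, 0, 0, 1, 0, 0, -0.1, 0, 1, 0, 0, -0.12, 0, 1, 0, 0, -0.12, 0, 1, 0, 0, -0.1, 0, 1, 0, 0, -0.06, 0, 1, 0, 0, -0.018, 0, 1, 0, 0, 0, 0, 0, 0, 0, 0, 0, 0, 0, 0, 0, 0, 0, 0, 0, 0, 0, 0, 0, 0, 0, 0, 0, 0, 0, 0, 0, 0, 0, 0, 0, 0],
  "grip_force": 30
}}

```text
t: 11.85
tool_pos: [0.5758, 0.3187, 0.0426]
eef_rot: [-3.14, 0.001, -1.502]
force: [-2.3, -0.5, 4.9]
finger_gap: 0.762
grasp_force: 32.0
```

>>> {"op": "servo_tool", "data": {
  "moves": [0, 0, 0, 0.06, 0, 0, 0, 0, 0.12, 0, 0, 0, 0, 0.16, 0, 0, 0, 0, 0.14, 0, 0, 0.034, -0.1, 0, 0, 0, 0.034, -0.17, 0, 0, 0, 0.034, -0.2, 0, 0, 0, 0.034, -0.2, 0, 0, 0, 0.034, -0.2, 0, 0, 0, 0.034, -0.2, 0, 0, 0, 0.034, -0.2, 0, 0, 0, 0.034, -0.16, 0, 0, 0, 0, 0, 0, 0, 0, 0, 0, 0, 0, 0, 0, 0, 0, 0]
}}

```text
t: 13.72
tool_pos: [0.6433, -0.0384, 0.1614]
eef_rot: [-3.141, 0.0, -1.501]
force: [0.2, 0.1, -0.3]
finger_gap: 0.764
grasp_force: 33.2
```

```bash
cat > w4.py <<'E'
from h import *
s=robot.sense();print({k:np.round(s[k],4) for k in("tool_pos","eef_rot","force","t","finger_gap")})
im,d,P=snap("side");c=cloud(d,P);save("s4",im)
hsv=cv2.cvtColor(im,cv2.COLOR_RGB2HSV);H,S,V=cv2.split(hsv)
T=s["tool_pos"];Y=(H>17)&(H<33)&(S>120)&(np.hypot(c[...,0]-T[0],c[...,1]-T[1])<.06)
p=c[Y];print("cup z",np.percentile(p[:,2],[1,99]).round(4),len(p))
E
python3 w4.py
```

```text
{'tool_pos': array([ 0.6433, -0.0384,  0.1614]), 'eef_rot': array([-3.1410e+00,  2.0000e-04, -1.5009e+00]), 'force': array([ 0.2172,  0.0964, -0.3261]), 't': np.float64(13.725), 'finger_gap': np.float64(0.764)}
cup z [0.1228 0.2382] 611
```

>>> {"op": "servo_tool", "data": {
  "moves": [0, 0.003, -0.001, -0.1, 0, 0, 0, 0, -0.1, 0, 0, 0, 0, -0.08, 0, 0, 0, 0, -0.04, 0, 0, 0, 0, -0.008, 0, 0, 0, 0, -0.006, 0, 0, 0, 0, 0, 0]
}}

```text
t: 14.65
tool_pos: [0.6444, -0.0394, 0.078]
eef_rot: [-3.141, 0.0, -1.502]
force: [0.1, -0.4, -0.8]
finger_gap: 0.769
grasp_force: 33.2
```

>>> {"op": "servo_tool", "data": {
  "moves": [0, 0, 0, -0.004, 0, 0, 0, 0, -0.003, 0, 0, 0, 0, 0, 0]
}}

```text
t: 15.02
tool_pos: [0.6445, -0.0395, 0.0776]
eef_rot: [-3.14, -0.0, -1.502]
force: [-4.3, 1.7, 10.2]
finger_gap: 0.764
grasp_force: 34.7
```

>>> {"op": "servo_tool", "data": {
  "moves": [1, 0, 0, 0.004, 0, 1, 0, 0, 0, 0, 1, 0, 0, 0, 0, 1, 0, 0, 0.05, 0, 1, 0, 0, 0.12, 0, 1, 0, 0, 0.15, 0, 1, 0, 0, 0.13, 0, 0, -0.1, 0.01, 0, 0, 0, -0.14, 0.015, 0, 0, 0, -0.14, 0.015, 0, 0, 0, -0.1, 0.01, 0, 0, 0, 0, 0, 0, 0, 0, 0, 0, 0, 0]
}}

```text
t: 16.65
tool_pos: [0.5248, -0.0269, 0.1899]
eef_rot: [-3.14, 0.0, -1.502]
force: [0.7, 0.2, -0.1]
finger_gap: -0.002
grasp_force: 0.0
```

```bash
cat > w5.py <<'E'
from h import *
s=robot.sense();print({k:np.round(s[k],4) for k in("tool_pos","eef_rot","force","t","finger_gap")})
def reg(x,y,r): return np.hypot(c[...,0]-x,c[...,1]-y)<r
for v in("wrist","top"):
    im,d,P=snap(v);c=cloud(d,P);save(v+"5",im)
    hsv=cv2.cvtColor(im,cv2.COLOR_RGB2HSV);H,S,V=cv2.split(hsv)
    t=reg(.644,-.039,.06)&(abs(c[...,2]-.125)<.004);p=c[t][:,:2].astype(np.float32)*1000
    if len(p)>5:print(v,"cup",len(p),cv2.minEnclosingCircle(p),p.mean(0))
    R=((H<7)|(H>174))&(S>120)&reg(.535,-.029,.07)&(c[...,2]>.03)&(c[...,2]<.09);p=c[R]
    if len(p)>20:print("pedal",len(p),cv2.minAreaRect(p[:,:2].astype(np.float32)*1000),p[:,2].min(),p[:,2].max())
    g=reg(.644,-.039,.06)&(abs(c[...,2]-.035)<.0025);p=c[g][:,:2].astype(np.float32)*1000
    if len(p)>5:print("grid",cv2.minEnclosingCircle(p),len(p))
E
python3 w5.py
```

```text
{'tool_pos': array([ 0.5248, -0.0269,  0.1899]), 'eef_rot': array([-3.1400e+00,  1.0000e-04, -1.5016e+00]), 'force': array([ 0.6602,  0.1561, -0.0958]), 't': np.float64(16.65), 'finger_gap': np.float64(-0.0024)}
wrist cup 4203 ((644.4518432617188, -39.93858337402344), 28.60657501220703) [643.6097   -40.934547]
pedal 3475 ((539.512939453125, -24.267860412597656), (72.71424102783203, 67.09270477294922), 84.41948699951172) 0.030829357694293624 0.07109353131901969
grid ((644.2442016601562, -37.96110916137695), 51.9043083190918) 2057
top cup 241 ((645.0582885742188, -39.30992889404297), 28.127948760986328) [651.0134   -38.290485]
grid ((649.808837890625, -38.13036346435547), 58.82130813598633) 182
```

The cup is within about 2 mm of the grid centre. Now I'll press the pedal.

>>> {"op": "servo_tool", "data": {
  "moves": [0, 0, 0, -0.1, 0, 0, 0, 0, -0.14, 0, 0, 0, 0, -0.14, 0, 0, 0, 0, -0.08, 0, 0, 0, 0, -0.03, 0, 0, 0, 0, -0.03, 0, 0, 0, 0, -0.02, 0, 0, 0, 0, -0.01, 0, 0, 0, 0, 0, 0]
}}

```text
t: 17.88
tool_pos: [0.5243, -0.027, 0.0524]
eef_rot: [-3.141, 0.0, -1.502]
force: [-3.6, 1.0, 8.8]
finger_gap: -0.002
grasp_force: 3.4
```

>>> {"op": "servo_tool", "data": {
  "moves": [0, 0, 0, -0.008, 0, 0, 0, 0, -0.006, 0, 0, 0, 0, -0.004, 0, 0, 0, 0, 0, 0]
}}

```text
t: 18.38
tool_pos: [0.5242, -0.027, 0.0491]
eef_rot: [-3.141, -0.0, -1.502]
force: [-8.0, 1.7, 19.4]
finger_gap: 0.001
grasp_force: 9.2
```

>>> {"op": "servo_tool", "data": {
  "moves": [0, 0, 0, -0.004, 0, 0, 0, 0, -0.002, 0, 0, 0, 0, 0, 0, 0, 0, 0, 0, 0, 0, 0, 0, 0, 0, 0, 0, 0, 0, 0, 0, 0, 0, 0, 0, 0, 0, 0, 0, 0, 0, 0, 0, 0, 0, 0, 0, 0, 0, 0, 0, 0, 0, 0, 0, 0, 0, 0, 0, 0, 0, 0, 0, 0, 0]
}}

```text
t: 20.0
tool_pos: [0.5242, -0.027, 0.0487]
eef_rot: [-3.14, -0.0, -1.501]
force: [-12.8, 3.1, 32.9]
finger_gap: -0.001
grasp_force: 15.4
```

```bash
cat > w6.py <<'E'
from h import *
for v in("wrist","side"):
    im,d,P=snap(v);c=cloud(d,P)
    hsv=cv2.cvtColor(im,cv2.COLOR_RGB2HSV);H,S,V=cv2.split(hsv)
    R=((H<7)|(H>174))&(S>120)&(np.hypot(c[...,0]-.535,c[...,1]+.029)<.07)&(c[...,2]>.03)&(c[...,2]<.09);p=c[R].astype(float)
    if len(p)<30: print(v,len(p));continue
    u=(p[:,:2]-[.644,-.0388])@np.array([-np.cos(.098),np.sin(.098)])
    k=np.polyfit(u,p[:,2],1)
    for _ in range(5):
        e=p[:,2]-np.polyval(k,u);m=abs(e)<.003;k=np.polyfit(u[m],p[m,2],1)
    print(v,len(p),m.sum(),"slope",np.arctan(k[0]))
E
python3 w6.py
```

```text
wrist 7802 7712 slope 0.07368740337255052
side 234 197 slope 0.08045578949624868
```

>>> {"op": "servo_tool", "data": {
  "moves": [0, 0, 0, 0.02, 0, 0, 0, 0, 0.03, 0, 0, 0, 0, 0.06, 0, 0, 0, 0, 0.1, 0, 0, 0, 0, 0.14, 0, 0, 0, 0, 0.14, 0, 0.5, 0, 0, 0.08, 0, 1, 0.1, -0.01, 0, 0, 1, 0.14, -0.015, 0, 0, 1, 0.14, -0.015, 0, 0, 1, 0.099, -0.01, 0, 0, 1, 0, 0, 0, 0, 1, 0, 0, 0, 0]
}}

```text
t: 21.72
tool_pos: [0.643, -0.0395, 0.188]
eef_rot: [3.141, 0.0, -1.502]
force: [-0.5, -0.0, -0.7]
finger_gap: 1.0
grasp_force: 0.0
```

```bash
cat >> w6.py <<'E'
s=robot.sense();print({k:np.round(s[k],4) for k in("tool_pos","eef_rot","force","t","finger_gap")})
im,d,P=snap("wrist");c=cloud(d,P)
t=(np.hypot(c[...,0]-.644,c[...,1]+.039)<.06)&(abs(c[...,2]-.125)<.004);p=c[t][:,:2].astype(np.float32)*1000
if len(p)>5:print("cup",len(p),cv2.minEnclosingCircle(p))
E
python3 w6.py
```

```text
wrist 3854 3850 slope 0.3576368559147053
side 254 230 slope 0.37183117871122534
{'tool_pos': array([ 0.643 , -0.0394,  0.1884]), 'eef_rot': array([ 3.1415e+00,  2.0000e-04, -1.5019e+00]), 'force': array([ 0.0806, -0.0016,  0.0897]), 't': np.float64(21.825), 'finger_gap': np.float64(1.0001)}
cup 3834 ((644.6995849609375, -39.72610855102539), 28.38803482055664)
```

>>> {"op": "servo_tool", "data": {
  "moves": [1, 0.006, -0.001, -0.08, 0, 1, 0, 0, -0.12, 0, 1, 0, 0, -0.12, 0, 1, 0, 0, -0.08, 0, 1, 0, 0, -0.04, 0, 1, 0, 0, 0, 0, 0, 0, 0, 0, 0, 0, 0, 0, 0, 0, 0, 0, 0, 0, 0, 0, 0, 0, 0, 0, 0, 0, 0, 0, 0, 0, 0, 0, 0, 0]
}}

```text
t: 23.38
tool_pos: [0.6459, -0.0397, 0.08]
eef_rot: [-3.139, 0.0, -1.502]
force: [-1.6, 0.2, 5.1]
finger_gap: 0.762
grasp_force: 31.9
```

>>> {"op": "servo_tool", "data": {
  "moves": [0, 0, 0, 0.05, 0, 0, 0, 0, 0.1, 0, 0, 0, 0, 0.14, 0, 0, 0, 0, 0.14, 0, 0, 0, 0, 0.12, 0, 0, 0, 0, 0.09, 0, 0, -0.058, -0.12, 0, 0, 0, -0.058, -0.12, 0, 0, 0, -0.058, -0.12, 0, 0, 0, -0.058, -0.12, 0, 0, 0, 0, 0, 0, 0, 0, 0, 0, 0, 0, 0, 0, 0, 0, 0]
}}

```text
t: 25.0
tool_pos: [0.5877, -0.1591, 0.2384]
eef_rot: [-3.141, 0.0, -1.501]
force: [0.0, -0.4, -0.8]
finger_gap: 0.759
grasp_force: 33.0
```

```bash
cat > w7.py <<'E'
from h import *
s=robot.sense();print({k:np.round(s[k],4) for k in("tool_pos","eef_rot","force","t","finger_gap")})
for v in("wrist","top"):
    im,d,P=snap(v);c=cloud(d,P);save(v+"7",im)
    t=(np.hypot(c[...,0]-.588,c[...,1]+.276)<.05)&(abs(c[...,2]-.158)<.004);p=c[t][:,:2].astype(np.float32)*1000
    if len(p)>5:print(v,"stack",len(p),cv2.minEnclosingCircle(p),(p.min(0)+p.max(0))/2)
E
python3 w7.py
```

```text
{'tool_pos': array([ 0.5877, -0.1591,  0.2384]), 'eef_rot': array([-3.1412e+00,  1.0000e-04, -1.5012e+00]), 'force': array([ 0.0385, -0.3581, -0.7701]), 't': np.float64(25.0), 'finger_gap': np.float64(0.7589)}
wrist stack 5402 ((589.4864501953125, -275.73345947265625), 28.128751754760742) [ 589.5911  -275.23346]
top stack 6 ((564.073974609375, -281.91754150390625), 9.20799732208252) [ 564.0697  -281.91754]
```

View pics/wrist7.png

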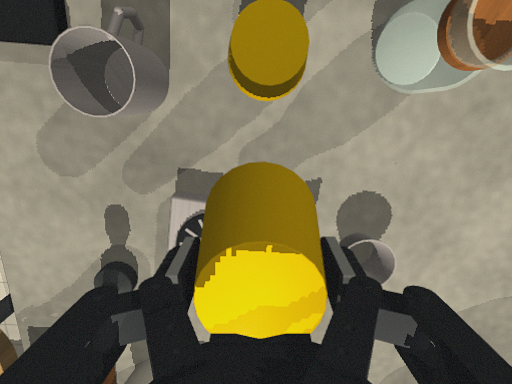

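Wrist view: stack top at (268,42), clear of the pitcher (92,70) and carafe (470,30), with the held cup upright between the pads. Next I'll move over the stack and lower partway.

>>> {"op": "servo_tool", "data": {
  "moves": [0, 0.0016, -0.09, 0, 0, 0, 0.0016, -0.136, 0, 0, 0, 0.0016, -0.136, 0, 0, 0, 0.0016, -0.104, 0, 0, 0, 0, 0, 0, 0, 0, 0, 0, 0, 0, 0, 0, 0, -0.06, 0, 0, 0, 0, -0.06, 0, 0, 0, 0, -0.05, 0, 0, 0, 0, -0.05, 0, 0, 0, 0, -0.04, 0, 0, 0, 0, 0, 0]
}}

```text
t: 26.6
tool_pos: [0.5884, -0.2762, 0.172]
eef_rot: [3.14, 0.0, -1.502]
force: [-0.1, 0.2, -1.3]
finger_gap: 0.756
grasp_force: 33.0
```

>>> {"op": "servo_tool", "data": {
  "moves": [0, 0.003, 0.001, -0.02, 0, 0, 0, 0, -0.02, 0, 0, 0, 0, -0.02, 0, 0, 0, 0, -0.015, 0, 0, 0, 0, -0.01, 0, 0, 0, 0, 0, 0]
}}

```text
t: 27.35
tool_pos: [0.5895, -0.276, 0.1516]
eef_rot: [3.141, 0.0, -1.502]
force: [-0.2, 0.3, -0.4]
finger_gap: 0.755
grasp_force: 33.0
```

>>> {"op": "servo_tool", "data": {
  "moves": [0, 0, 0, -0.006, 0, 0, 0, 0, -0.004, 0, 0, 0, 0, -0.004, 0, 0, 0, 0, 0, 0]
}}

```text
t: 27.85
tool_pos: [0.5896, -0.276, 0.1482]
eef_rot: [3.141, 0.0, -1.502]
force: [-0.5, -0.5, -1.4]
finger_gap: 0.754
grasp_force: 33.0
```

>>> {"op": "servo_tool", "data": {
  "moves": [0, 0, 0, -0.006, 0, 0, 0, 0, -0.004, 0, 0, 0, 0, -0.004, 0, 0, 0, 0, 0, 0]
}}

```text
t: 28.35
tool_pos: [0.5901, -0.2764, 0.1467]
eef_rot: [-3.14, -0.001, -1.501]
force: [-1.7, 2.2, 9.9]
finger_gap: 0.754
grasp_force: 34.7
```

>>> {"op": "servo_tool", "data": {
  "moves": [0, 0, 0, -0.003, 0, 0, 0, 0, 0, 0, 1, 0, 0, 0.005, 0, 1, 0, 0, 0, 0, 1, 0, 0, 0, 0, 1, 0, 0, 0, 0, 1, 0, 0, 0.05, 0, 1, 0, 0, 0.1, 0, 1, 0, 0, 0.14, 0, 1, 0, 0, 0.14, 0, 1, 0, 0.14, 0, 0, 1, 0, 0.2, 0, 0, 1, 0, 0.2, 0, 0, 1, 0, 0, 0, 0, 1, 0, 0, 0, 0]
}}

```text
t: 30.22
tool_pos: [0.5898, -0.1409, 0.2537]
eef_rot: [-3.141, -0.0, -1.501]
force: [-0.3, -1.6, 0.0]
finger_gap: 1.002
grasp_force: 0.0
```

```bash
cat > w8.py <<'E'
from h import *
s=robot.sense();print({k:np.round(s[k],4) for k in("tool_pos","force","t","finger_gap")})
for v in("wrist","side","top"):
    im,d,P=snap(v);c=cloud(d,P);save(v+"8",im)
    t=(np.hypot(c[...,0]-.589,c[...,1]+.276)<.025)&(c[...,2]>.1)&(c[...,2]<.22);p=c[t]
    if len(p)>5:
        q=p[p[:,2]>np.median(p[:,2])-.004];print(v,len(p),np.percentile(p[:,2],[5,50,95]).round(4),cv2.minEnclosingCircle(q[:,:2].astype(np.float32)*1000),np.polyfit(q[:,0],q[:,2],1)[0],np.polyfit(q[:,1],q[:,2],1)[0])
E
python3 w8.py
```

```text
{'tool_pos': array([ 0.5898, -0.1409,  0.2537]), 'force': array([-0.2794, -1.6077,  0.0118]), 't': np.float64(30.225), 'finger_gap': np.float64(1.0019)}
wrist 3180 [0.1905 0.1916 0.1929] ((588.97900390625, -275.50311279296875), 24.911928176879883) -0.0002871299709334648 -0.0012467376036198483
side 191 [0.1902 0.1925 0.1947] ((588.8987426757812, -275.869873046875), 24.92925453186035) 0.0027833933464548456 0.010403294639978064
top 62 [0.1889 0.1918 0.1948] ((575.89892578125, -279.725341796875), 19.902992248535156) -0.02620915624409989 0.01389425015454689
```

View pics/side8.png

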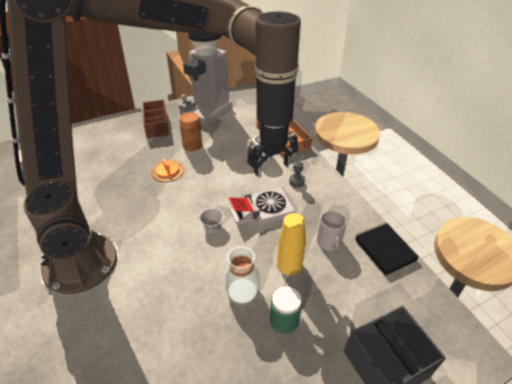

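The side view shows the lid flat on the mat, tab up (167,170), the grid clear (270,203), and the cup level on the stack (291,243). Its top measures 192 mm, so it is fully home.

```bash
python3 -c "
from workcell import robot
print(robot.sign_off())"
```

```text
the job is handed in; nothing more can be done
None
```

I handed the job in at about 30 s of the 72 s allowed: the lid lies tab up on the mat, the pedal was held at its stop for over a second with the cup on the grid and came back up, and the cup is fully home on the stack (top at 192 mm).

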